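# Snap a tube hanger onto the bench rail

### The job

Pick up the larger loose tube hanger and push it straight down onto the rail's round bar, between the two collars, until its sprung arms snap right past the bar, then let go so that it stays there upright. Leave the smaller hanger and the box of pipette tips where they are.

Things in the scene. Friction and masses are not known exactly. Their poses are not given: they have to be found in the camera images.
- hanger: Larger loose hanger, 60 g: black head on two sprung steel arms, mouth down. Origin: centre of the mouth (bar's axis once home), 18.5 mm above the bench; y along the bar it fits, z up. Head plate 74 (x) x 30 mm, z 11 to 17 mm; grip tab on it 18 (x) x 28 mm, z 17 to 49. Arms reach z -18.5, tips 31 mm apart; narrowest gap 14 mm at z -9 springs over the 22 mm bar at about 8 N. Same after half a turn.
- collars: Two dark steel collars, 32 mm across, 10 thick, fixed 80 mm apart (centres) on a level steel bar 22 mm in diameter. Origin: bar's axis midway between them, 140 mm above the bench; y along the bar, z up. The 340 mm bar stands on 2 posts (tops z 20) on a fixed base. A like hanger with two hanging tubes, already home and fixed, is 115 mm or more to +y of the origin (top z 49): leave it.
- small_hanger: Smaller loose hanger (20 g), the same shape at 0.6 of the size, for a thinner bar; leave it. Head plate 44 mm (x) by 18 mm, top of its tab 43 mm above the bench. Origin: centre of its mouth, 11 mm above the bench; z up.
- tip_box: Closed box of pipette tips, blue with a white lid, loose on the bench; leave it. 78 mm (x) by 118 mm (y), 62 mm high. Origin: centre of its underside, z up. (A rack of blue-capped tubes, 100 x 200 mm, 96 mm high, also stands well off to the robot's left, some 0.45 m from the centre line.)
Things that resemble listed ones, but are neither listed nor needed, are in the scene too. Leave any turquoise look-alike of the hanger alone.

How it is judged:
By the outcome, as a careful person would: the job done as asked, in the order asked, and still so for the second after the job is handed in, with the robot touching nothing.
It also fails if it takes over 35 s, if anything falls off the work surface, if the arm or the gripper's body presses on something with over 40 N, if the wrist force passes 120 N, or if a joint passes its speed limit or range.

### The arm

A 6-joint arm with a two-finger parallel gripper is mounted at the origin on the work surface. World frame = base frame: x ahead of the robot, y to its left, z up, the work surface at z = 0. Lengths are in mm, angles in rad, forces in N, time in s.
With the tool pointing down it reaches from about 400 to 925 mm from the base axis. Payload 12.5 kg.
Tool frame: the origin (TCP) lies where the fingers leave the gripper's body, on its centre line; the fingertips stand 78 mm ahead of it and the grasp point (between the pads) lies 59 mm ahead of it (env.tip_extent is the distance from the TCP to the fingertips, in mm); z points along the fingers, y is the direction in which the jaws open and shut (so a half turn about z gives the same grasp; the last joint's range is limited). The gripper opens to 95 mm and grips with 3 to 60 N. Pads are 20 mm wide; open, the fingers measure 119 mm over their backs; the gripper's body (75 mm by 180 mm) begins 59 mm behind the grasp point.
Start: joints at [-1.34, 0.491, 1.559, -0, 1.092, -0.106], TCP at [206.565, -589.889, 292.261] pointing down, gripper open.
Joint ranges: [-3.1, 3.1], [-0.84, 2.19], [0.05, 2.79], [-1.13, 4.28], [0.06, 2.93], [-2.69, 2.69]. Speed limits (rad/s): [2.22, 2.22, 2.79, 3.14, 3.14, 3.14].

### API

Orientations are given as [roll, pitch, yaw] about the fixed x, y, z axes, in that order (R = Rz(yaw) Ry(pitch) Rx(roll)).
In Python, from cell import env gives the robot as it stands. The module is installed in compiled form; this text tells all that it offers.
- The arm moves only by the tool play_rows, never from a script. Its argument "targets" is a list of rows, each an object with "linear": the shift along the tool's x, y, z in mm, a list of three; "turn": the turn about the tool's z in rad. A call has 1 to 20 rows; each row is the pose to reach, as a shift and turn from the pose commanded when the call began, along the tool's axes at that moment; what a row does not reach only later rows make up. A row lasts 1/8 s, in which the tool goes at most 62.5 mm and 10.7 degrees, less where a joint would pass 70% of its speed; a pose out of reach is approached as far as the arm can. A call with a gripper value outside its range is refused whole. "hand" is the finger opening in mm, from 0 to 95.1, set as the call begins (left out, the last holds). The fingers move at their own pace and stop on an object; the grip force is fixed at half the most. Time passes only in rows, so rows that repeat a pose let the fingers close. It gives the time, the measured TCP pose, the force and the opening at its end, in the units of the state.
- env.state(): the state, without advancing time (a new reading comes with each control period).
- env.read_camera(name): name is "scene" or "top" or "wrist"; returns (picture, depth): 400x640x3 uint8, red, green, blue; 400x640 float32, mm along the optical axis (not along the pixel's ray), 0 where there is no reading.
- env.camera_params(name): a dict with "fx", "fy", "cx", "cy" (pixels), "k1" (the pictures are not rectified: a ray, as slopes to the right and down, at radius r is drawn at 1 + k1 r^2 times it, then the intrinsics apply), "R" (3x3) and "t" (3): a world point X has camera coordinates R X + t. Camera axes: x right, y down, z forward; pixel columns grow to the right and rows downward; lengths in mm; the calibration is good to about 2 mm. A picture is of the moment at which its call begins: read the wrist's pose just before it. camera_params takes no time and is no camera call; for the wrist camera it gives the pose at the moment of the call.
- env.job_done(): hands the job in, once; it reports no verdict.
The state is a dict: "t": time; "joints": joint angles; "qvel": joint speeds; "tau": joint torques, N m; "eef_pos": TCP position; "tcp_rot": TCP orientation; "ft_force": force on the tool from outside, world axes, zero at the start; "moment": the same for the moment, N m; "opening": opening from 0.0 (shut) to 1.0 (fully open).
Only numpy, scipy, OpenCV 4.12 (cv2) and the standard library are available. Lean on these libraries where they do the work, as an engineer would, in place of code of your own. Each camera call takes 0.05 s, during which the arm holds its last target.

## Working session

There is one attempt and no reset: what is moved stays moved. The work goes in short steps, Python scripts to look and compute and a tool call to move; the robot and the scene stay as the last step left them, time stands still between calls to the robot, and variables do not carry over. Pictures are saved under pics/ and viewed, and the job is handed in when it is done.

Besides the shell and the picture viewer there is one more tool, called after "Emit:" by a JSON object that holds its "method" and its "body", one argument or row to a line. play_rows: Moves the arm, as the interface text tells. Its arguments: {"type":"object","properties":{"targets":{"type":"array","items":{"type":"object","properties":{"linear":{"type":"array","items":{"type":"number"}},"turn":{"type":"number"}}}},"hand":{"type":"number"}},"required":["targets"]}

```bash
mkdir -p pics
cat > h.py <<'E'
import numpy as np, cv2
from cell import env
def ray(c,u,v):
    k=np.array([[c['fx'],0,c['cx']],[0,c['fy'],c['cy']],[0,0,1.]])
    # iterative undistort
    xd=(np.asarray(u,float)-c['cx'])/c['fx']; yd=(np.asarray(v,float)-c['cy'])/c['fy']
    p=cv2.undistortPoints(np.stack([np.ravel(u),np.ravel(v)],-1).astype(float)[:,None],k,np.array([c['k1'],0,0,0.]))[:,0]
    return p
def on_plane(c,u,v,z):
    p=ray(c,u,v); R=np.array(c['R']);t=np.array(c['t'])
    d=np.c_[p,np.ones(len(p))]@R; o=-R.T@t
    return o+d*((z-o[2])/d[:,2])[:,None]
def by_depth(c,u,v,dep):
    p=ray(c,u,v); R=np.array(c['R']);t=np.array(c['t'])
    return (np.c_[p,np.ones(len(p))]*np.ravel(dep)[:,None]-t)@R
def cloud(c,dep):
    v,u=np.mgrid[:400,:640]
    return by_depth(c,u.ravel(),v.ravel(),dep.ravel()).reshape(400,640,3)
E
python3 - <<'E'
from h import *
print(env.state())
for n in ("scene","top","wrist"):
    c=env.camera_params(n); im,d=env.read_camera(n)
    np.savez(f"{n}0.npz",im=im,d=d,**c)
    cv2.imwrite(f"pics/{n}0.png",im[...,::-1])
    print(n,c,(d>0).mean())
E
```

```text
{'t': 0.0, 'joints': array([-1.33965596e+00,  4.91617831e-01,  1.55946193e+00, -3.34712911e-05,
        1.09172388e+00, -1.05602103e-01]), 'qvel': array([ 2.17544319e-05, -1.69649257e-03,  6.23740641e-04,  2.80245393e-04,
       -1.40294022e-03, -4.14250767e-04]), 'tau': array([ 1.94397617e-03, -6.12633204e+01, -2.58175492e+01,  6.92384667e-02,
        4.82981501e-02, -1.04294961e-04]), 'eef_pos': array([ 206.48613206, -589.73293032,  291.62120181]), 'tcp_rot': array([-3.14038528e+00, -9.81261295e-05,  3.36757854e-01]), 'ft_force': array([0.08996169, 0.06863319, 0.11133897]), 'moment': array([-0.02136259, -0.00554518,  0.01416676]), 'opening': 0.9965088334888671}
scene {'fx': 403.0416371037354, 'fy': 403.0416371037354, 'cx': 320.10469381122834, 'cy': 200.18876691785803, 'k1': -0.00963558911633501, 'R': array([[-0.67103445,  0.74133323, -0.01173948],
       [ 0.52976932,  0.46833506, -0.70711155],
       [-0.51870727, -0.48071542, -0.70700456]]), 't': array([ 360.57428438, -182.09330203,  976.50839729])} 0.9960859375
top {'fx': 513.5830829102046, 'fy': 513.5830829102046, 'cx': 325.47398142562014, 'cy': 196.21621779761944, 'k1': -0.11983155522460415, 'R': array([[-0.01392236, -0.99967923,  0.02115669],
       [-0.99383094,  0.01150643, -0.11030718],
       [ 0.11002836, -0.0225619 , -0.99367234]]), 't': array([ -1.31070204, 502.09434511, 916.41227758])} 0.99575
wrist {'fx': 351.2884865594681, 'fy': 351.2884865594681, 'cx': 319.15248058615066, 'cy': 193.9571669304966, 'k1': 0.015825241433619925, 'R': array([[ 3.30433055e-01, -9.43829341e-01,  4.13645368e-04],
       [-9.11417733e-01, -3.18971879e-01,  2.59951258e-01],
       [-2.45217683e-01, -8.62734918e-02, -9.65621651e-01]]), 't': array([-624.86611971,  -28.90317265,  390.34211092])} 0.9961328125
```

View pics/scene0.png

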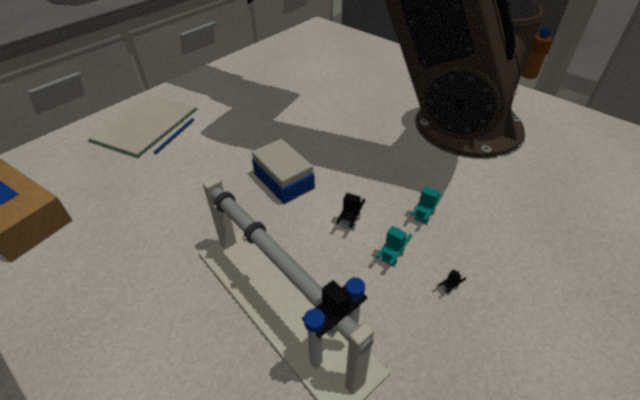

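View pics/top0.png

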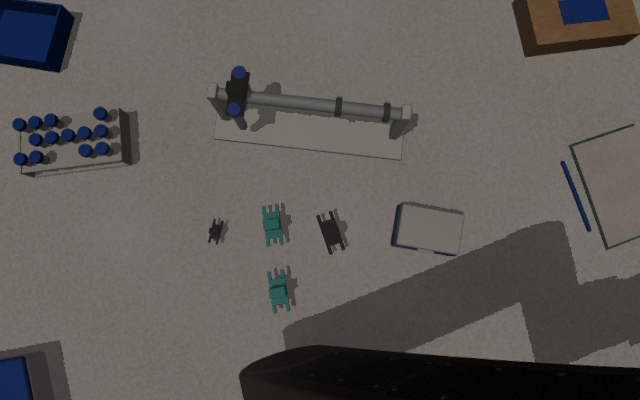

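View pics/wrist0.png

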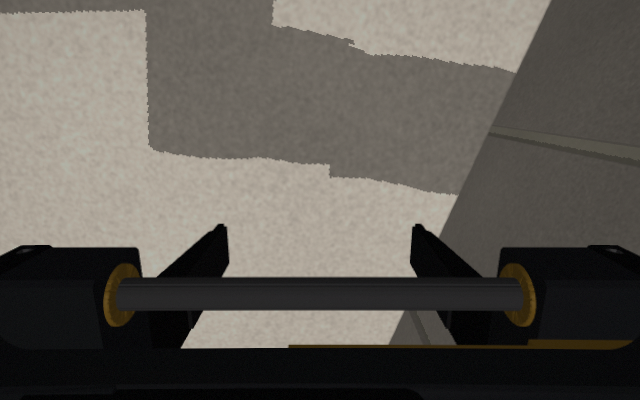

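Top view: the candidates are black (331,231), black (215,231), turquoise (273,225) and (279,290), and the fixed hanger (238,92) on the bar. The target is the black one at (331,231): it is loose and clearly bigger than the black one at (215,231). The collars are at (338,107) and (387,112). Next I'll take the enlarged crop and the measurements.

Run:
```python
from h import *
T=dict(np.load("top0.npz")); S=dict(np.load("scene0.npz"))
a=cv2.resize(np.ascontiguousarray(T['im'][190:270,180:480,::-1]),None,fx=2.6,fy=2.6,interpolation=cv2.INTER_CUBIC)
b=cv2.resize(np.ascontiguousarray(T['im'][60:170,190:430,::-1]),None,fx=3.2,fy=3.2,interpolation=cv2.INTER_CUBIC)
w=np.zeros((a.shape[0]+b.shape[0],800,3),np.uint8); w[:a.shape[0],:a.shape[1]]=a; w[a.shape[0]:,:b.shape[1]]=b
cv2.imwrite("pics/crop.png",np.clip(w.astype(int)*1.6,0,255))
for n,D in(("top",T),("scene",S)):
    P=cloud(D,D['d']); im=D['im'].astype(int); mx=im.max(2)
    inb=(P[...,0]>350)&(P[...,0]<900)&(abs(P[...,1])<450)
    m=((mx<45)&inb&(P[...,2]>3)&(P[...,2]<70)).astype(np.uint8)
    k,l,s,ce=cv2.connectedComponentsWithStats(m)
    for i in range(1,k):
        if s[i,4]>30:
            q=P[l==i]; print(n,ce[i].round(1),s[i],q.mean(0).round(1),q[:,2].max().round(1))
            for lo,hi,nm in((25,40,'plate'),(55,75,'tab')):
                mm=(q[:,2]>lo)&(q[:,2]<hi)
                if mm.sum()>8: print('  ',nm,mm.sum(),cv2.minAreaRect(q[mm][:,:2].astype(np.float32)),q[mm].mean(0).round(1))
    # bar
    m=inb&(P[...,2]>142)&(P[...,2]<165)
    q=P[m]; print(n,'bar',m.sum(),q.min(0),q.max(0))
    m=inb&(P[...,2]>57)&(P[...,2]<67)&(P[...,1]<-50)&(P[...,1]>-330)
    q=P[m]; print('box',cv2.minAreaRect(q[:,:2].astype(np.float32)))
```

```text
top [538.9  49.7] [527  44  25  12 156] [ 786.5 -431.8   34.8] 65.3
   plate 43 ((786.7671508789062, -432.01531982421875), (35.42852020263672, 6.487534999847412), 87.51360321044922) [ 786.6 -431.6   32.2]
   tab 22 ((785.714599609375, -430.954345703125), (2.152916431427002, 31.870038986206055), 8.98944091796875) [ 785.5 -428.7   58.7]
top [125.  136.6] [119 109  13  55 446] [619.4 368.6  28.7] 55.8
   plate 138 ((619.1514282226562, 369.0386047363281), (97.43022155761719, 3.61753249168396), 5.597311973571777) [616.  368.4  32.4]
top [394.5 224.7] [391 206   8  39  69] [ 448.3 -135.1   19.8] 32.6
   plate 21 ((447.44403076171875, -134.94920349121094), (0.6855650544166565, 71.05134582519531), 79.0374526977539) [ 446.2 -134.6   28. ]
top [330.3 232. ] [317 211  28  43 460] [435.4 -14.9  46.5] 69.9
   plate 296 ((435.5285949707031, -15.19234848022461), (71.59227752685547, 29.002700805664062), 18.88185691833496) [435.8 -15.1  35.7]
   tab 156 ((434.99981689453125, -15.009801864624023), (17.80030059814453, 27.441009521484375), 17.603851318359375) [434.9 -14.7  67.3]
top [215.2 231. ] [209 2
[... 951 characters left out ...]
89 238  11  12  51] [459.4  94.9  50.4] 63.1
   tab 16 ((459.5642395019531, 93.81612396240234), (1.7017016410827637, 14.290210723876953), 8.47367000579834) [459.5  94.9  58.9]
scene [451.6 281. ] [439 271  25  22 234] [448.1 196.6  29.9] 44.5
   plate 70 ((450.809814453125, 199.58456420898438), (18.977210998535156, 17.330425262451172), 20.645566940307617) [447.  197.8  32.4]
scene bar 4153 [ 613.73478013 -147.66735678  142.00135411] [702.7304696  190.27486572 164.96035933]
box ((515.9658203125, -189.73399353027344), (246.7614288330078, 123.36102294921875), 0.5142622590065002)[ WARN:0@0.638] global loadsave.cpp:1063 imwrite_ Unsupported depth image for selected encoder is fallbacked to CV_8U.
```

View pics/crop.png

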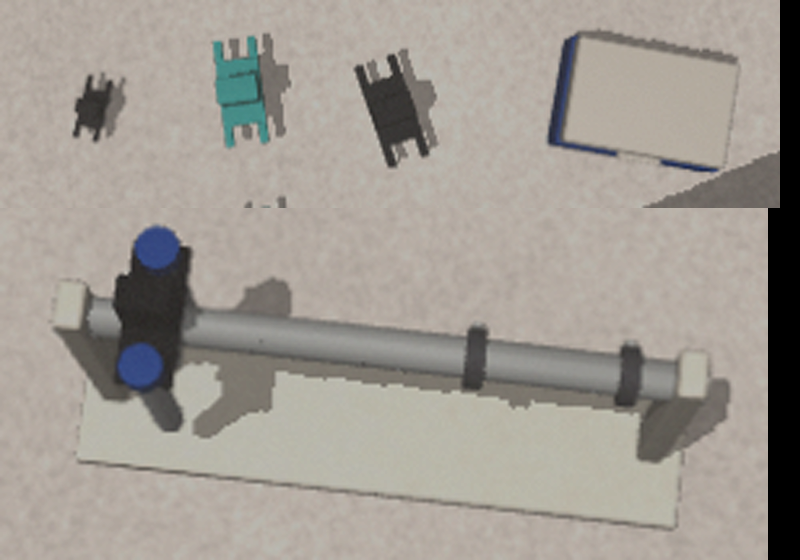

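Crop: the piece at (331,231) is black, with a plate measured at 72 × 29 mm and a tab top at z ≈ 68 mm. That matches the larger hanger. The other black piece is only about 44 × 18 mm, so it is the small one. Next: the bar and the collars.

Run:
```python
from h import *
from scipy.optimize import least_squares
for n in("top","scene"):
    D=dict(np.load(n+"0.npz")); P=cloud(D,D['d']); im=D['im'].astype(int)
    v,u=np.mgrid[:400,:640]
    m=(P[...,2]>138)&(P[...,2]<153.)&(P[...,0]>600)&(P[...,0]<720)&(P[...,1]<90)&(P[...,1]>-130)&(im.max(2)>60)
    m=cv2.erode(m.astype(np.uint8),np.ones((3,3)))>0
    q=P[m]
    def f(p): # x0,z0,slope,zslope
        x0,z0,s,zs=p; d=np.array([s,1,zs]);d/=np.linalg.norm(d)
        w=q-[x0,0,z0]; return np.linalg.norm(np.cross(w,d),axis=1)-11
    r=least_squares(f,[650,140,0,0],loss='soft_l1'); x0,z0,s,zs=r.x
    print(n,m.sum(),r.x.round(4),np.sqrt((r.fun**2).mean()))
    dd=np.array([s,1])/np.hypot(s,1)
    Q=P[...,:2]-[x0,0]; al=Q@dd; ac=Q@[dd[1],-dd[0]]
    c=(P[...,2]>149)&(P[...,2]<160)&(abs(ac)<16)&(im.max(2)<75)&(al<60)
    k,l,st,ce=cv2.connectedComponentsWithStats(c.astype(np.uint8))
    mids=[]
    for i in range(1,k):
        if st[i,4]>8:
            a=al[l==i]; print('  collar',ce[i].round(1),st[i,4],a.min().round(1),a.max().round(1),((a.min()+a.max())/2).round(1), P[l==i][:,2].max().round(1)); mids.append((a.min()+a.max())/2)
    if len(mids)==2: print('origin',[x0,0]+np.mean(mids)*dd, 'bar yaw dev',-np.arctan(s))
```

```text
top 843 [6.422708e+02 1.399761e+02 1.252000e-01 8.000000e-04] 1.2500926622025699
  collar [338.1 105.2] 98 -33.8 -22.5 -28.2 160.0
  collar [387.  110.7] 101 -114.9 -101.7 -108.3 158.9
  collar [404.  119.5] 11 -144.6 -132.2 -138.4 157.8
scene 1339 [ 6.427258e+02  1.394819e+02  1.260000e-01 -5.000000e-04] 0.7485314622917876
  collar [222.6 196.5] 106 -112.9 -102.0 -107.5 156.5
  collar [252.9 227.2] 122 -33.3 -21.6 -27.5 156.7
origin [634.29259413 -66.92784839] bar yaw dev -0.1253443666567256
```

Both views agree: the collars' midpoint is about (634, −67.3), the bar's axis is at z = 140, and the hanger yaw on the bar is −0.125 rad. For the pick, the hanger is at about (436, −14.5) with yaw 0.323. I'll grip across the 18 mm tab, and go to a hover first.

Emit:
{"method": "play_rows", "body": {
  "hand": 60,
  "targets": [
    {"linear":[43,-36,0],"turn":-0.12},
    {"linear":[87,-72,0],"turn":-0.24},
    {"linear":[130,-108,0],"turn":-0.36},
    {"linear":[173,-144,0],"turn":-0.48},
    {"linear":[216,-180,10],"turn":-0.6},
    {"linear":[260,-216,20],"turn":-0.75},
    {"linear":[289,-266,30],"turn":-0.9},
    {"linear":[319,-316,45],"turn":-1.05},
    {"linear":[348,-367,60],"turn":-1.2},
    {"linear":[378,-417,75],"turn":-1.35},
    {"linear":[406.6,-467.3,92],"turn":-1.5},
    {"linear":[406.6,-467.3,92],"turn":-1.557},
    {"linear":[406.6,-467.3,92],"turn":-1.557}
  ]
}}

```text
t: 1.78
eef_pos: [435.9, -13.9, 200.0]
tcp_rot: [-3.141, -0.0, 1.895]
ft_force: [0.7, -0.3, 0.3]
opening: 0.63
```

Run:
```python
from h import *
s=env.state(); print(s['t'],s['eef_pos'],s['tcp_rot'],s['joints'],s['opening'])
D=env.camera_params("wrist"); im,d=env.read_camera("wrist")
P=cloud(D,d); cv2.imwrite("pics/w1.png",im[...,::-1])
m=((im.max(2)<50)&(abs(P[...,0]-436)<60)&(abs(P[...,1]+15)<60)&(P[...,2]>3)&(P[...,2]<75)).astype(np.uint8)
k,l,st,ce=cv2.connectedComponentsWithStats(m)
for i in range(1,k):
    if st[i,4]>50:
        q=P[l==i];print(ce[i],st[i,4],q[:,2].max())
        for lo,hi in((29,38),(64,72)):
            t=q[(q[:,2]>lo)&(q[:,2]<hi)]
            if len(t)>5: print(lo,len(t),cv2.minAreaRect(t[:,:2].astype(np.float32)),t.mean(0))
```

```text
1.775 [435.91502882 -13.88922692 200.03411147] [-3.14119343e+00 -1.29129211e-04  1.89484999e+00] [-1.83495399e-01  3.68279779e-01  2.10756573e+00 -1.31377131e-04
  6.66158805e-01 -5.07445780e-01] 0.6304953485851257
[319.125      201.86075949] 3160 69.7723126798557
29 1913 ((436.4763488769531, -14.85806655883789), (73.90194702148438, 30.782352447509766), 18.43286895751953) [436.1096976  -13.78848024  35.87094094]
64 1029 ((436.866943359375, -13.981402397155762), (17.459178924560547, 27.727449417114258), 18.18224334716797) [436.39236584 -13.52895927  67.86666629]
```

View pics/w1.png

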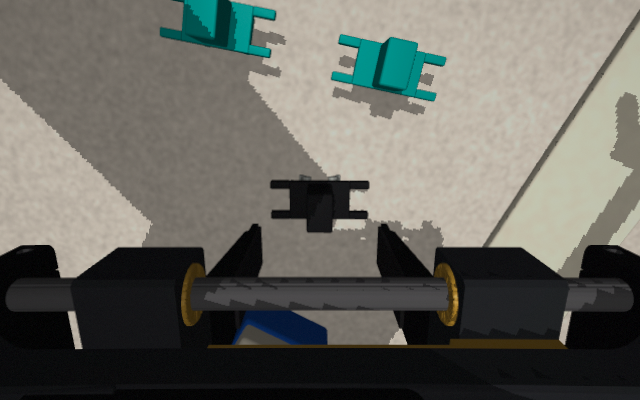

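The wrist view shows the hanger at (320,203), centred between the fingers: (436.5, −14.4) with yaw 0.32, which matches. Going down to grip.

Emit:
{"method": "play_rows", "body": {
  "targets": [
    {"linear":[0,0,25],"turn":0},
    {"linear":[0,0,55],"turn":0},
    {"linear":[0,0,75],"turn":0},
    {"linear":[0,0,84],"turn":0},
    {"linear":[0,0,84],"turn":0}
  ]
}}

```text
t: 2.45
eef_pos: [435.9, -15.0, 116.2]
tcp_rot: [-3.141, -0.0, 1.892]
ft_force: [-0.8, 0.7, 0.9]
opening: 0.63
```

Emit:
{"method": "play_rows", "body": {
  "hand": 0,
  "targets": [
    {"linear":[0,0,0],"turn":0},
    {"linear":[0,0,0],"turn":0},
    {"linear":[0,0,0],"turn":0},
    {"linear":[0,0,0],"turn":0},
    {"linear":[0,0,0],"turn":0},
    {"linear":[0,0,0],"turn":0}
  ]
}}

```text
t: 3.2
eef_pos: [435.9, -14.5, 116.3]
tcp_rot: [3.142, 0.0, 1.894]
ft_force: [-1.1, 0.0, 1.2]
opening: 0.192
```

Gripped at 18.2 mm, the tab's width. Now lift and carry to above the bar.

Emit:
{"method": "play_rows", "body": {
  "targets": [
    {"linear":[0,0,-15],"turn":0},
    {"linear":[0,0,-50],"turn":0},
    {"linear":[0,0,-95],"turn":0},
    {"linear":[0,0,-140],"turn":0},
    {"linear":[-10,15,-175],"turn":0.03},
    {"linear":[-30,45,-190],"turn":0.12},
    {"linear":[-56,85,-190],"turn":0.23},
    {"linear":[-84,127,-190],"turn":0.34},
    {"linear":[-104,157,-190],"turn":0.42},
    {"linear":[-113,170.9,-190],"turn":0.448},
    {"linear":[-113,170.9,-190],"turn":0.448},
    {"linear":[-113,170.9,-190],"turn":0.448},
    {"linear":[-113,170.9,-190],"turn":0.448}
  ]
}}

```text
t: 4.82
eef_pos: [633.2, -67.1, 306.5]
tcp_rot: [3.142, 0.0, 1.446]
ft_force: [-0.4, -0.4, 0.2]
opening: 0.19
```

Run:
```python
from h import *
s=env.state(); print(s['t'],s['eef_pos'],s['tcp_rot'],s['opening'],s['ft_force'])
for n in("wrist","scene","top"):
    D=env.camera_params(n); im,d=env.read_camera(n); np.savez(n+"2.npz",im=im,d=d,**D)
    cv2.imwrite(f"pics/{n}2.png",im[...,::-1])
s=env.state(); print(s['eef_pos'],s['tcp_rot'],s['ft_force'])
```

```text
4.825 [633.19610278 -67.13820713 306.52832599] [3.14150478e+00 5.79123148e-05 1.44630355e+00] 0.18954568120675863 [-0.35671593 -0.42243016  0.19164238]
[633.49018175 -67.24170949 306.53814723] [3.14128306e+00 9.67459648e-05 1.44608409e+00] [ 0.77603296 -0.18294549 -0.55703493]
```

View pics/wrist2.png

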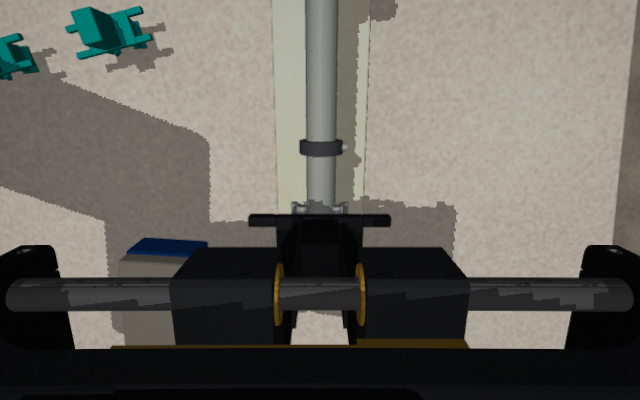

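View pics/scene2.png

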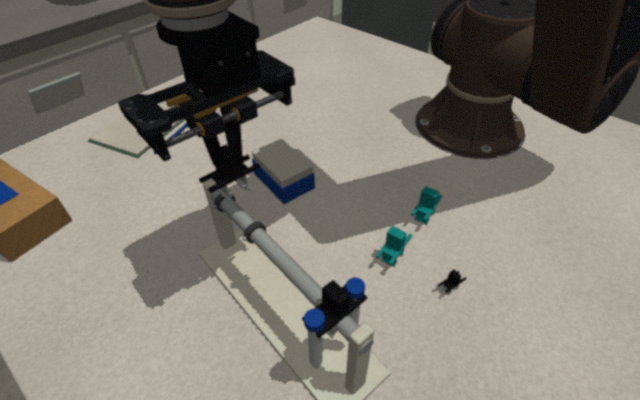

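View pics/top2.png

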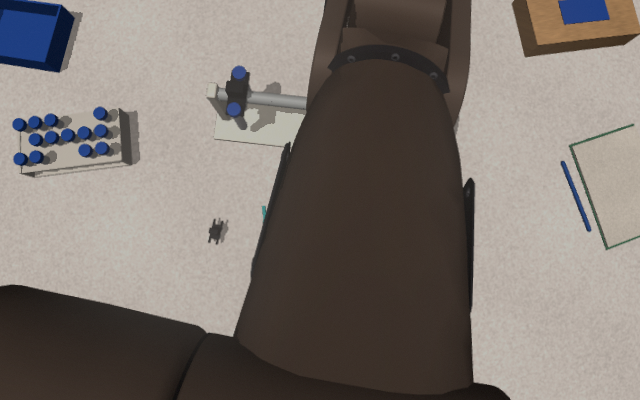

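The wrist view shows the plate spanning u ≈ 249–391 at v ≈ 220, level. The bar comes in at u ≈ 321, and the near collar is at (322,147). I'll check the offset numerically within this same view.

Run:
```python
from h import *
from scipy.optimize import least_squares
D=dict(np.load("wrist2.npz")); P=cloud(D,D['d']); im=D['im'].astype(int)
m=(P[...,2]>143)&(P[...,2]<155)&(abs(P[...,0]-642)<30)&(P[...,1]<110)&(P[...,1]>-60)&(im.max(2)>75)
m=cv2.erode(m.astype(np.uint8),np.ones((3,3)))>0; q=P[m]
def f(p):
    d=np.array([p[2],1,p[3]]);d/=np.linalg.norm(d); return np.linalg.norm(np.cross(q-[p[0],0,p[1]],d),axis=1)-11
r=least_squares(f,[642,140,.125,0],loss='soft_l1'); print('bar',m.sum(),r.x,np.sqrt((r.fun**2).mean()))
x0,_,s,_=r.x; dd=np.array([s,1])/np.hypot(s,1)
al=(P[...,:2]-[x0,0])@dd; ac=(P[...,:2]-[x0,0])@[dd[1],-dd[0]]
c=(P[...,2]>150)&(P[...,2]<160)&(abs(ac)<16)&(im.max(2)<75)&(al<20)&(al>-60)
print('collar',c.sum(),al[c].min(),al[c].max(),np.percentile(al[c],[5,95]),P[c][:,2].max())
# plate top  z = 306.5-116.3+35.5=225.7
v,u=np.mgrid[:400,:640]
pl=(P[...,2]>205)&(P[...,2]<232)&(v<230)&(v>205)&(im.max(2)<60)
print('plate',pl.sum(),cv2.minAreaRect(P[pl][:,:2].astype(np.float32)),P[pl].min(0),P[pl].max(0))
print('across',ac[pl].min(),ac[pl].max(),np.percentile(ac[pl],[1,99]),'along max',al[pl].max(),np.percentile(al[pl],99))
for uu in (260,290,350,380):
  w=pl&(abs(u-uu)<6); print(uu,P[w].mean(0).round(1), np.percentile(P[w][:,2],[5,95]).round(1),al[w].max().round(1))
```

```text
bar 4395 [6.43515345e+02 1.40160005e+02 1.27598939e-01 9.24857854e-05] 0.6237170875365577
collar 498 -33.859697220192345 -22.914552807954593 [-32.36619304 -23.28151414] 157.9324368575015
plate 1729 ((635.1383666992188, -56.09492874145508), (8.35233211517334, 74.13716125488281), 83.23434448242188) [598.14149491 -62.84242483 213.40144268] [671.89664777 -47.98198068 231.98748341]
across -38.26264503614228 35.87501814581055 [-37.47266517  34.98491008] along max -52.41025284083162 -52.86223094574005
260 [604.5 -51.1 225.7] [223.2 227.1] -52.9
290 [619.9 -53.5 225.8] [223.3 227.4] -52.7
350 [651.2 -57.5 225.8] [223.5 227.2] -52.8
380 [666.7 -58.9 225.8] [223.2 227. ] -52.4
```

The wrist view puts the hanger about 1.1 mm short across the bar; along it, it is centred to within 1 mm. I'll correct that while descending, stopping just above contact first.

Emit:
{"method": "play_rows", "body": {
  "targets": [
    {"linear":[-0.5,1.1,10],"turn":0},
    {"linear":[-0.5,1.1,22],"turn":0},
    {"linear":[-0.5,1.1,34],"turn":0},
    {"linear":[-0.5,1.1,42],"turn":0},
    {"linear":[-0.5,1.1,46],"turn":0},
    {"linear":[-0.5,1.1,46],"turn":0}
  ]
}}

```text
t: 5.72
eef_pos: [634.9, -68.0, 260.0]
tcp_rot: [-3.141, 0.0, 1.446]
ft_force: [0.2, -0.2, -0.9]
opening: 0.188
```

Emit:
{"method": "play_rows", "body": {
  "targets": [
    {"linear":[0,0,3],"turn":0},
    {"linear":[0,0,6],"turn":0},
    {"linear":[0,0,9],"turn":0},
    {"linear":[0,0,12],"turn":0}
  ]
}}

```text
t: 6.22
eef_pos: [635.3, -68.1, 249.7]
tcp_rot: [3.139, 0.0, 1.446]
ft_force: [-1.3, 0.1, 9.7]
opening: 0.191
```

Emit:
{"method": "play_rows", "body": {
  "targets": [
    {"linear":[0,0,3],"turn":0},
    {"linear":[0,0,6],"turn":0},
    {"linear":[0,0,8.5],"turn":0},
    {"linear":[0,0,10],"turn":0},
    {"linear":[0,0,10.5],"turn":0},
    {"linear":[0,0,10.5],"turn":0},
    {"linear":[0,0,10.5],"turn":0}
  ]
}}

```text
t: 7.1
eef_pos: [634.6, -68.0, 237.8]
tcp_rot: [-3.141, 0.0, 1.446]
ft_force: [-4.4, 0.4, 3.0]
opening: 0.187
```

The force peaked and then fell, as it would in a snap. I'll push slightly more to confirm it is seated, easing off the sideways load, and then look.

Emit:
{"method": "play_rows", "body": {
  "targets": [
    {"linear":[0,-0.5,0.7],"turn":0},
    {"linear":[0,-0.5,1.5],"turn":0},
    {"linear":[0,-0.5,1.5],"turn":0}
  ]
}}

```text
t: 7.48
eef_pos: [634.5, -68.0, 237.7]
tcp_rot: [3.14, 0.0, 1.446]
ft_force: [-5.9, 0.6, 14.0]
opening: 0.186
```

Run:
```python
from h import *
s=env.state(); print(s['t'],s['eef_pos'],s['ft_force'])
D=env.camera_params("wrist"); im,d=env.read_camera("wrist"); P=cloud(D,d); v,u=np.mgrid[:400,:640]
pl=(P[...,2]>140)&(P[...,2]<165)&(v<235)&(v>205)&(im.max(2)<60)&(abs(u-320)<75)
for uu in (260,290,350,380):
  w=pl&(abs(u-uu)<6); print(uu,P[w].mean(0).round(1),np.percentile(P[w][:,2],[5,95]).round(1)) if w.sum() else 0
im2,_=env.read_camera("scene")
a=cv2.resize(im2[100:280,130:390,::-1].copy(),None,fx=2.3,fy=2.3,interpolation=cv2.INTER_CUBIC)
cv2.imwrite("pics/s3.png",np.clip(a*1.5,0,255).astype(np.uint8)); cv2.imwrite("pics/w3.png",im[...,::-1])
```

```text
7.475 [634.50246965 -67.95351022 237.67135639] [-5.87187124  0.6125257  14.02015279]
260 [606.  -51.8 157.2] [156.1 158.4]
290 [621.1 -54.7 157.1] [154.  158.8]
350 [652.7 -58.9 157.2] [154.8 158.5]
380 [668.1 -59.7 156.9] [154.6 158.4]
```

View pics/s3.png

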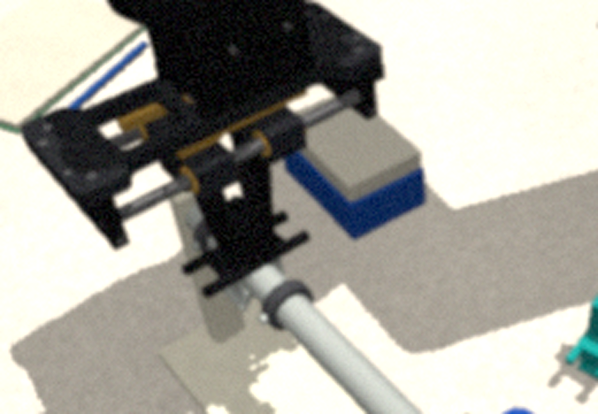

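View pics/w3.png

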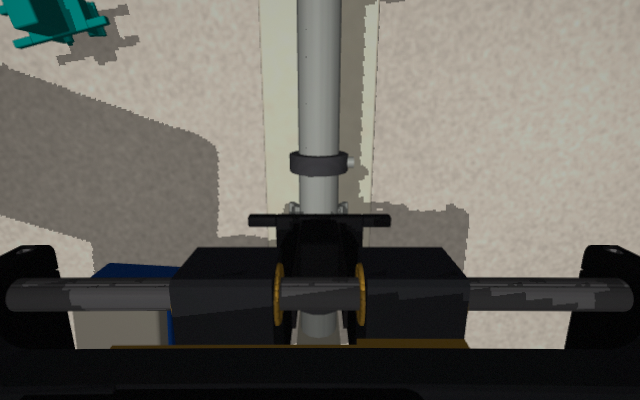

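Plate top is at z = 157.1 on both sides (157 expected at home), and the force rises against a hard stop (14 N), so it is seated and level. I'll relieve the load, release and retreat.

Emit:
{"method": "play_rows", "body": {
  "targets": [
    {"linear":[0,-0.5,-1],"turn":0},
    {"linear":[0,-0.5,-1.5],"turn":0},
    {"linear":[0,-0.5,-1.5],"turn":0}
  ]
}}

```text
t: 7.95
eef_pos: [634.3, -67.9, 237.8]
tcp_rot: [3.14, 0.0, 1.446]
ft_force: [2.9, 0.5, 2.3]
opening: 0.192
```

Emit:
{"method": "play_rows", "body": {
  "hand": 50,
  "targets": [
    {"linear":[0,0,0],"turn":0},
    {"linear":[0,0,0],"turn":0},
    {"linear":[0,0,0],"turn":0},
    {"linear":[0,0,0],"turn":0}
  ]
}}

```text
t: 8.45
eef_pos: [633.8, -67.9, 237.7]
tcp_rot: [-3.141, 0.0, 1.446]
ft_force: [0.1, -0.1, -0.3]
opening: 0.51
```

Emit:
{"method": "play_rows", "body": {
  "targets": [
    {"linear":[0,0,-10],"turn":0},
    {"linear":[0,0,-30],"turn":0},
    {"linear":[0,0,-60],"turn":0},
    {"linear":[0,0,-95],"turn":0},
    {"linear":[0,0,-120],"turn":0},
    {"linear":[0,0,-120],"turn":0}
  ]
}}

```text
t: 9.2
eef_pos: [634.1, -67.9, 360.1]
tcp_rot: [3.138, 0.0, 1.446]
ft_force: [-0.7, -0.6, -0.4]
opening: 0.528
```

Run:
```python
from h import *
s=env.state(); print(s['t'],s['eef_pos'],s['ft_force'],s['opening'])
D=env.camera_params("wrist"); im,d=env.read_camera("wrist"); P=cloud(D,d)
x=634.5;y=-68
for lo,hi in((153,161),(184,193)):
    m=(P[...,2]>lo)&(P[...,2]<hi)&(abs(P[...,0]-x)<45)&(abs(P[...,1]-y)<24)&(im.max(2)<60)
    q=P[m]
    if len(q)>10: print(lo,len(q),cv2.minAreaRect(q[:,:2].astype(np.float32)),q.mean(0).round(1))
im2,_=env.read_camera("scene")
a=cv2.resize(im2[100:300,130:390,::-1].copy(),None,fx=2.3,fy=2.3,interpolation=cv2.INTER_CUBIC)
cv2.imwrite("pics/s4.png",np.clip(a*1.5,0,255).astype(np.uint8)); cv2.imwrite("pics/w4.png",im[...,::-1])
```

```text
9.2 [634.0703658  -67.92552764 360.09259703] [-0.6848917  -0.63415004 -0.43672572] 0.5277278669675985
153 1485 ((634.8181762695312, -68.23980712890625), (30.225322723388672, 73.23878479003906), 82.75080871582031) [635.4 -67.1 157.3]
184 813 ((635.1231689453125, -67.90514373779297), (28.019855499267578, 17.27931022644043), 82.55651092529297) [635.1 -67.2 189.2]
```

View pics/s4.png

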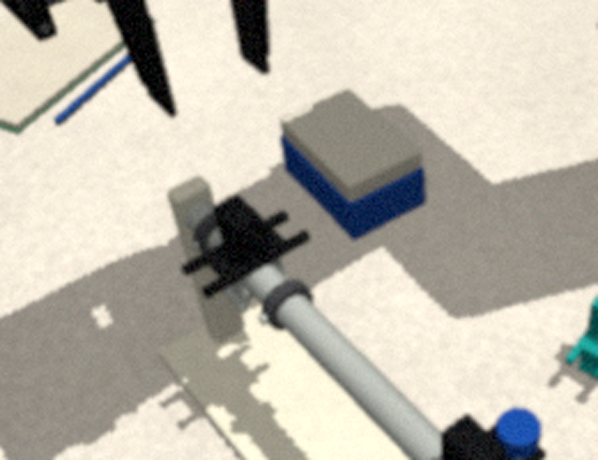

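View pics/w4.png

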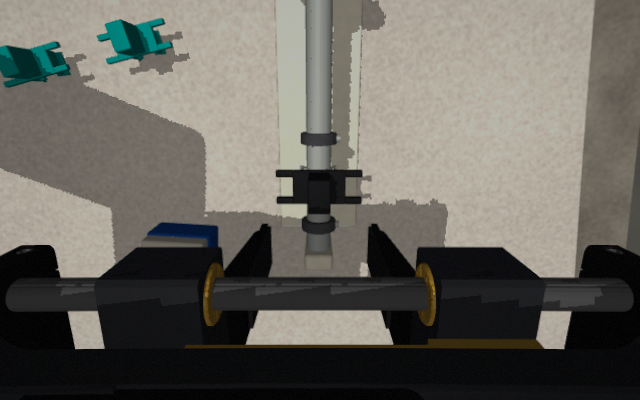

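The hanger stays at (320,187) in the wrist view, between the collars at (318,138) and (319,224). Tab top is 189.2 and plate 157.3, tab centred over the plate, so it is upright. The gripper is well clear. Handing in.

```bash
python3 -c "
from cell import env
print(env.job_done(), env.state()['t'])"
```

```text
the job is handed in; nothing more can be done
the job is handed in; nothing more can be done
```

The larger black hanger is on the bar between the two collars, snapped home and released. I handed the job in just after 9.3 s on the robot's clock.

- **Placing:** I gripped the hanger by its tab and carried it over the bar. I then pushed it straight down until the force rose and fell, as in a snap, and met a hard stop at 14 N.
- **After release:** the wrist camera put the plate top at z = 157.3 mm and the tab top at 189.2 mm; 157 and 189 are expected. The hanger is upright, in line with the bar to about 0.3°, and within about 1 mm of the midpoint between the collars.
- **Left alone:** the robot did not touch the smaller hanger, the tip box, the turquoise look-alikes or the fixed hanger. I took no new measurement of the small hanger or the box after the placing.
- **Disagreements:** the cameras differed by about 1 mm on where the bar lies. I followed the wrist view. A sideways load of 4 to 6 N built up while pushing, and I eased it off before releasing.

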